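# Nip the starching mangle and hold its run lever at crawl

## Task

Get the starching mangle ready on the starch table: screw down both of its T-headed pressure screws clockwise to their end stops, and only then press the spring-loaded run lever at the drive end down until its arm is level (the crawl position). Keep it level for about three seconds and finish while still holding it there; never push it on down to its bottom stop (full speed). Leave the other things on the table where they are.

Things in the scene. Friction and masses are not known exactly. Their poses are not given: they have to be found in the camera images.
- mangle: bench starching mangle, bolted down: two rolls along its y between grey side frames. Origin on the table midway between the two pressure screws; x points away from the feed (robot) side, y to the robot's left, z up. Frames at y = +140 and -140 mm, 96 mm deep (x), tops at z 178. Drive box at the right end: x -50..50, y -227..-163, top z 158, motor behind. Base plate x -110..110, y -270..200 mm
- screw_left_bar (a point): centre of the T-bar head of the left (+y) pressure screw: steel bar 66 mm long (own x), 16 mm wide (own y), 18 mm high (z), on the vertical screw axis, 214 mm above the table; below it a bare stem, 12 mm diameter, 27 mm long, down to the frame top. It turns in place about the vertical (does not rise or fall)
- screw_right_bar (a point): the same for the right (-y) pressure screw, 280 mm from the left one
- screw_left (a joint): rotation of the left pressure screw, rad: grows clockwise seen from above (tightening); 0 = fully slack, 2.4 = hard end stop (screwed home). Starts 0.7 to 1.4 short of the stop; at 0 the bar lies along the mangle's x. Stays where it is left (friction about 0.12 N m)
- screw_right (a joint): the same for the right pressure screw
- run_lever (a joint): spring-loaded hold-to-run lever, rad, grows as pressed down: 0 = released, arm 0.35 rad (20 degrees) above level; 0.35 = arm level (crawl); 0.70 = bottom stop, 20 degrees below level (full speed). Springs back to 0 when released. Downward force needed at mid-grip: about 5 N to start, 9 N at level, 14 N at the bottom
- lever_grip (a point): middle of the top face of the lever's black rubber grip, 32 mm wide (own x), 80 mm long (own y, along the lever), 20 mm thick (own z); 125 mm from the pivot along the lever, which points outwards from the drive end (mangle's -y), and 10 mm above the arm's centre line. With the arm level it is 10 mm higher than the pivot axis
- lever_pivot (a point): the lever's fixed pivot axis (along the mangle's x) on the feed-side face of the drive box, in the plane in which the lever swings, 115 mm above the table
- bucket: bystander: white plastic bucket with lid, 224 mm diameter, 187 mm high; origin at the centre of its underside
- saucepan: bystander: aluminium saucepan, 176 mm diameter, 85 mm high, black handle to its own -x reaching 215 mm from its centre; origin at the centre of its underside
- brush: bystander: hard silicone brush lying bristles down, 235 mm long (own x), 36 mm wide, 30 mm high; origin on the table under it
- spoon: bystander: steel tablespoon, 200 mm long (own x), lying flat; origin on its underside
- peg0: bystander: orange plastic clothes peg lying on its side, 78 mm long (own x), 14 mm wide, 10 mm high; origin on its underside
- peg1: bystander: orange plastic clothes peg lying on its side, 78 mm long (own x), 14 mm wide, 10 mm high; origin on its underside
- peg2: bystander: orange plastic clothes peg lying on its side, 78 mm long (own x), 14 mm wide, 10 mm high; origin on its underside

How it is judged:
By the outcome, as a careful person would: the job done as asked, in the order asked, and still so for the second after the job is handed in, while the arm keeps its last pose, push and grip.
It also fails if it takes over 54 s, if anything falls off the work surface, if the arm or the gripper's body presses on something with over 40 N, if the wrist force passes 120 N, or if a joint passes its speed limit or range.

## Robot

A 6-joint arm with a two-finger parallel gripper is mounted at the origin on the work surface. World frame = base frame: x ahead of the robot, y to its left, z up, the work surface at z = 0. Lengths are in m, angles in rad, forces in N, time in s.
With the tool pointing down it reaches from about 0.275 to 0.875 m from the base axis. Payload 12.5 kg.
Tool frame: the origin (TCP) lies at the very end of the fingers, on their centre line; the grasp point (between the pads) lies 19 mm behind it; x points along the fingers, y is the direction in which the jaws open and shut, and the axes are right-handed (so a half turn about x gives the same grasp; the last joint's range is limited). The gripper opens to 85 mm and grips with 20 to 120 N. Pads are 22 mm wide; open, the fingers measure 114 mm over their backs; the gripper's body (76 mm by 85 mm) begins 54 mm behind the grasp point. The pads swing forward as they close: fully open they stand 13 mm farther back than shut.
Start: joints at [1.099, 0.351, 1.652, -0, 1.139, -0.085], TCP at [0.207, 0.509, 0.231] pointing down, gripper open.
Joint ranges: [-2.75, 2.75], [-0.79, 2.1], [0.01, 2.65], [-1.57, 4.71], [0.07, 3.14], [-2.87, 2.87]. Speed limits (rad/s): [2.22, 2.22, 2.79, 3.14, 3.14, 3.14].

## Interface

Orientations are given as a 3x3 rotation matrix whose columns are the frame's x, y, z axes.
In Python, from bench import manip gives the robot as it stands. Calls block until the motion is done:
- manip.move_ptp(position, orientation): joint-space move of the TCP to a pose.
- manip.move_l(position, attitude=None, max_speed=0.15): straight line of the TCP; attitude=None keeps the orientation; max_speed is the mean speed in m/s.
- manip.move_j(angles): joint-space move.
- manip.set_gripper(opening, effort=None): opening from 0.0 (shut) to 1.0 (fully open); effort is the grip in N (None keeps the last); returns when the fingers have stopped.
- manip.dwell(seconds).
- manip.inverse_kinematics(position, orientation): joint angles nearest the present ones, or None.
- manip.grab_frame(name): name is "scene" or "top"; returns (picture, depth): 420x560x3 uint8, red, green, blue; 420x560 float32, m along the optical axis (not along the pixel's ray), 0 where there is no reading.
- manip.get_calibration(name): a dict with "camera_matrix" (3x3 intrinsics, pixels), "R" (3x3) and "t" (3): a world point X has camera coordinates R X + t. Camera axes: x right, y down, z forward; pixel columns grow to the right and rows downward; lengths in m; the calibration is good to about 2 mm. A picture is of the moment at which its call begins. get_calibration takes no time and is no camera call.
A pose or a line that the arm cannot do raises manip.Unreachable and nothing moves.
- manip.sign_off(): hands the job in, once; it reports no verdict.
Trained networks look in the newest picture that a camera, given by its name, has taken for a name from the list of things; names that differ only in an ending like _2 or _b are one class to them, and where a whole thing is asked for, a point or a joint stands for the part that bears it (a point fixed in the world has none). Each returns a list of dicts, best first, with "confidence" (0 to 1); they miss things now and then, are a little off and sometimes report something else, mostly with a low value. They report only what shows in the picture. A call takes as long as a camera call.
- manip.look_for(camera, name): "at" ([x, y, z] in m, in world coordinates, good to about 4 mm: the middle of the surface that is visible of it).
Readings, each from a call of its own:
- manip.current_time(): time.
- manip.current_qpos(): joint angles.
- manip.current_joint_vel(): joint speeds.
- manip.current_joint_torque(): joint torques, N m.
- manip.current_ee_pos(): TCP position.
- manip.current_tcp_rot(): TCP orientation.
- manip.current_force(): force on the tool from outside, world axes, zero at the start.
- manip.current_ft_torque(): the same for the moment, N m.
- manip.current_grip_width(): opening from 0.0 (shut) to 1.0 (fully open).
Only numpy, scipy, OpenCV 4.12 (cv2) and the standard library are available. Lean on these libraries where they do the work, as an engineer would, in place of code of your own. Each camera call takes 0.05 s, during which the arm holds its last target.

## Working session

There is one attempt and no reset: what is moved stays moved. The work goes in short steps, each a Python script; the robot and the scene stay as the last script left them, time stands still between calls to the robot, and variables do not carry over. Pictures are saved under pics/ and viewed, and the job is handed in when it is done.

```bash
mkdir -p pics; ls; cat > h.py <<'E'
from bench import manip
import numpy as np, cv2
def snap(c,n):
    p,d=manip.grab_frame(c); cv2.imwrite(f'pics/{n}.png',p[:,:,::-1]); np.save(f'pics/{n}_d.npy',d); return p,d
def world(c,u,v,z):
    k=manip.get_calibration(c);K=np.array(k['camera_matrix']);R=np.array(k['R']);t=np.array(k['t'])
    return R.T@(z*np.linalg.inv(K)@np.array([u,v,1])-t)
def proj(c,X):
    k=manip.get_calibration(c);q=np.array(k['camera_matrix'])@(np.array(k['R'])@np.array(X)+np.array(k['t']));return q[:2]/q[2]
E
python3 - <<'E'
from h import *
for c in('scene','top'):
    snap(c,c+'0')
    for n in ['screw_left_bar','screw_right_bar','lever_grip','lever_pivot','mangle','bucket','saucepan']:
        print(c,n,[(np.round(r['at'],3).tolist(),round(r['confidence'],2),proj(c,r['at']).round().tolist()) for r in manip.look_for(c,n)][:3])
print(manip.current_time(),manip.current_tcp_rot())
E
```

```text
pics
scene screw_left_bar [([0.552, 0.144, 0.22], 0.73, [318.0, 212.0]), ([0.6, -0.127, 0.221], 0.73, [238.0, 277.0])]
scene screw_right_bar []
scene lever_grip [([0.566, -0.305, 0.162], 0.64, [169.0, 314.0]), ([0.397, 0.126, 0.032], 0.32, [279.0, 212.0])]
scene lever_pivot [([0.608, -0.074, 0.102], 0.82, [260.0, 290.0]), ([0.552, 0.144, 0.217], 0.67, [318.0, 212.0])]
scene mangle [([0.608, -0.072, 0.1], 0.64, [261.0, 290.0])]
scene bucket [([0.629, 0.455, 0.189], 0.58, [426.0, 186.0])]
scene saucepan [([0.336, 0.491, 0.03], 0.93, [362.0, 149.0])]
top screw_left_bar [([0.543, 0.141, 0.224], 0.8, [261.0, 176.0])]
top screw_right_bar [([0.596, -0.133, 0.223], 0.69, [379.0, 151.0])]
top lever_grip [([0.556, -0.294, 0.164], 0.66, [442.0, 173.0])]
top lever_pivot [([0.562, -0.027, 0.098], 0.95, [329.0, 178.0]), ([0.544, 0.14, 0.221], 0.71, [262.0, 176.0])]
top mangle [([0.56, -0.031, 0.102], 0.58, [331.0, 179.0]), ([0.594, 0.48, 0.186], 0.39, [120.0, 162.0])]
top bucket [([0.594, 0.476, 0.187], 0.84, [122.0, 162.0])]
top saucepan [([0.355, 0.493, 0.004], 0.93, [136.0, 266.0])]
0.8 [[-7.01107941e-06  3.77179265e-01  9.26140271e-01]
 [ 4.30283154e-05  9.26140271e-01 -3.77179264e-01]
 [-9.99999999e-01  3.72058219e-05 -2.27226313e-05]]
```

View pics/scene0.png

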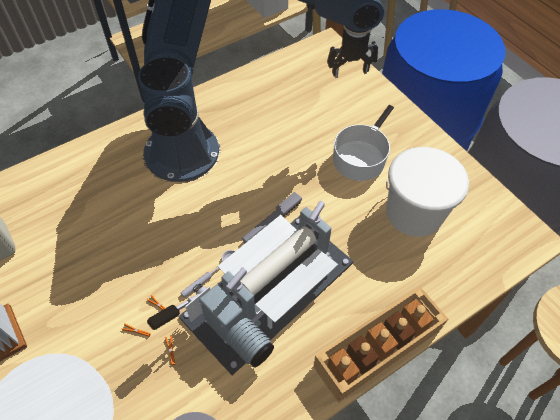

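View pics/top0.png

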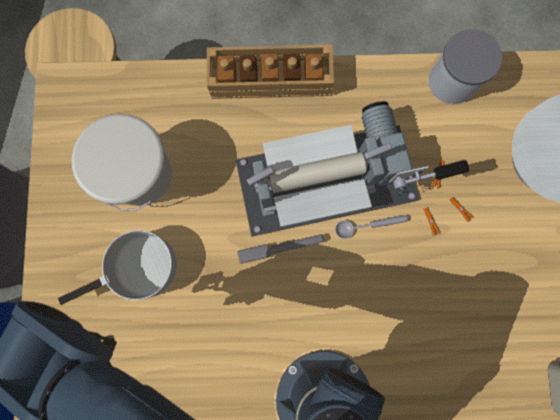

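```bash
python3 - <<'E'
from h import *
d=np.load('pics/top0_d.npy')
k=manip.get_calibration('top');K=np.array(k['camera_matrix']);R=np.array(k['R']);t=np.array(k['t'])
v,u=np.mgrid[:420,:560]
P=(np.stack([u,v,np.ones_like(u)],-1)*d[...,None])@np.linalg.inv(K).T
W=(P-t)@R
def pts(c,r,zl,zh):
    m=(d>0)&(np.hypot(W[...,0]-c[0],W[...,1]-c[1])<r)&(W[...,2]>zl)&(W[...,2]<zh)
    return W[m]
cs=[]
for c in[(.545,.141),(.596,-.131)]:
    p=pts(c,.05,.205,.24); 
    (cx,cy),(w,h),a=cv2.minAreaRect(p[:,:2].astype(np.float32)*1000)
    q=p[:,:2]-p[:,:2].mean(0);_,s,V=np.linalg.svd(q,full_matrices=False)
    print(len(p),cx,cy,w,h,a,'mean',p.mean(0),'ax ang deg',np.degrees(np.arctan2(V[0,1],V[0,0])))
    cs.append(np.array([cx,cy])/1000)
dd=cs[0]-cs[1];print('dist',np.linalg.norm(dd),'yaw',np.degrees(np.arctan2(-dd[0],dd[1])))
p=pts((.56,-.3),.06,.12,.2);q=p-p.mean(0);_,s,V=np.linalg.svd(q,full_matrices=False)
print(len(p),p.min(0),p.max(0),p.mean(0),V)
E
```

```text
216 546.3344116210938 144.23995971679688 16.835895538330078 64.9974136352539 27.888755798339844 mean [0.54503069 0.14380123 0.22222224] ax ang deg 117.32867488533768
211 598.8826293945312 -130.00289916992188 16.634078979492188 65.69677734375 20.628921508789062 mean [ 0.59756166 -0.1293532   0.22214407] ax ang deg -69.17950273239771
dist 0.27923191229070743 yaw 10.847082428303919
557 [ 0.54251758 -0.35409205  0.12225394] [ 0.58459898 -0.24056289  0.18393718] [ 0.56168587 -0.30486756  0.16307783] [[-0.11023057  0.93987759 -0.32323262]
 [-0.95109663 -0.19416661 -0.24023849]
 [-0.28855576  0.28094383  0.91531751]]
```

The scene view shows the mangle with its bars at about (318,212) and (238,277), and the black lever grip at about (163,317). Top view: bars at (262,175) and (379,151), grip at about (452,170), with pegs nearby on the table. The bars measure 279 mm apart, 65×17 mm, with tops at 222 mm. That matches the given sizes, and the yaw is about 10.8°. Next I'll locate the grip and check the IK.

```bash
cat >> h.py <<'E'
L=np.array([.5463,.1442]);Rt=np.array([.5989,-.1300]);yaw=np.radians(10.85)
O=(L+Rt)/2
ex=np.array([np.cos(yaw),np.sin(yaw)]);ey=np.array([-np.sin(yaw),np.cos(yaw)])
def m2w(x,y): return O+x*ex+y*ey
def down(phi): # tool x down, y jaw dir at angle phi
    X=np.array([0,0,-1.]);Y=np.array([np.cos(phi),np.sin(phi),0]);return np.stack([X,Y,np.cross(X,Y)],1)
def cloud(c,d):
    k=manip.get_calibration(c);K=np.array(k['camera_matrix']);R=np.array(k['R']);t=np.array(k['t'])
    v,u=np.mgrid[:d.shape[0],:d.shape[1]]
    P=(np.stack([u,v,np.ones_like(u)],-1)*d[...,None])@np.linalg.inv(K).T
    return (P-t)@R
def mang(W):
    q=W[...,:2]-O; return np.stack([q@ex,q@ey,W[...,2]],-1)
def lever(c,n):
    p=cv2.imread(f'pics/{n}.png');d=np.load(f'pics/{n}_d.npy');M=mang(cloud(c,d))
    m=(d>0)&(p.max(2)<60)&(M[...,1]<-240)&(M[...,1]>-400)&(np.abs(M[...,0]+70)<60)&(M[...,2]>.07)
    m=(d>0)&(p.max(2)<60)&(M[...,1]<-.24)&(M[...,1]>-.40)&(np.abs(M[...,0]+.07)<.06)&(M[...,2]>.07)
    return M[m]
E
python3 - <<'E'
from h import *
for c in('top','scene'):
    q=lever(c,c+'0')
    print(c,len(q),q.min(0).round(3),q.max(0).round(3),np.median(q,0).round(3), np.polyfit(q[:,1],q[:,2],1))
    for y in np.arange(-.38,-.24,.01):
        s=q[abs(q[:,1]-y)<.005]
        if len(s):print(round(y,3),len(s),np.round([s[:,0].min(),s[:,0].max(),np.median(s[:,2]),s[:,2].max()],3))
for nm,c,q0 in(('L',L,117.3),('R',Rt,-69.2)):
  rem=np.radians(137.5-(10.85-q0+ (180 if nm=='L' else 0)));print(nm,rem)
  for off in(90,-90):
    out=[]
    for f in(0,.5,1,1.15):
        j=manip.inverse_kinematics([c[0],c[1],.195],down(np.radians(q0+off)-f*rem));out.append(None if j is None else np.round(j,2).tolist())
    print(off,out)
print(manip.current_time())
E
```

```text
top 394 [-0.086 -0.352  0.074] [-0.053 -0.246  0.184] [-0.071 -0.314  0.168] [-0.4148751   0.03601841]
-0.35 32 [-0.086 -0.06   0.178  0.184]
-0.34 53 [-0.085 -0.058  0.176  0.183]
-0.33 56 [-0.084 -0.058  0.173  0.18 ]
-0.32 51 [-0.084 -0.057  0.17   0.174]
-0.31 55 [-0.085 -0.057  0.165  0.175]
-0.3 59 [-0.084 -0.056  0.162  0.169]
-0.29 54 [-0.084 -0.055  0.158  0.165]
-0.28 29 [-0.083 -0.058  0.155  0.162]
-0.26 2 [-0.054 -0.053  0.117  0.119]
-0.25 3 [-0.055 -0.053  0.101  0.122]
scene 368 [-0.085 -0.357  0.146] [-0.053 -0.282  0.182] [-0.067 -0.321  0.167] [-0.33075681  0.06094971]
-0.36 8 [-0.077 -0.06   0.174  0.178]
-0.35 53 [-0.082 -0.054  0.176  0.182]
-0.34 53 [-0.083 -0.055  0.175  0.182]
-0.33 50 [-0.084 -0.055  0.171  0.177]
-0.32 49 [-0.082 -0.055  0.168  0.172]
-0.31 49 [-0.085 -0.053  0.164  0.17 ]
-0.3 48 [-0.084 -0.055  0.16   0.167]
-0.29 48 [-0.083 -0.054  0.158  0.163]
-0.28 10 [-0.083 -0.06   0.153  0.158]
L 1.1161380566503738
90 [[0.18, 0.42, 1.65, -0.0, 1.07, 2.84], None, [0.18, 0.42, 1.65, -0.0, 1.07, -2.33], [0.18, 0.42, 1.65, -0.0, 1.07, -2.16]]
-90 [[0.18, 0.42, 1.65, -0.0, 1.07, -0.3], [0.18, 0.42, 1.65, -0.0, 1.07, 0.26], [0.18, 0.42, 1.65, -0.0, 1.07, 0.82], [0.18, 0.42, 1.65, -0.0, 1.07, 0.98]]
R 1.0026916552707423
90 [[-0.29, 0.5, 1.52, -0.0, 1.12, -0.65], [-0.29, 0.5, 1.52, -0.0, 1.12, -0.15], [-0.29, 0.5, 1.52, -0.0, 1.12, 0.35], [-0.29, 0.5, 1.52, -0.0, 1.12, 0.5]]
-90 [[-0.29, 0.5, 1.52, -0.0, 1.12, 2.49], None, [-0.29, 0.5, 1.52, -0.0, 1.12, -2.79], [-0.29, 0.5, 1.52, -0.0, 1.12, -2.64]]
0.8
```

The grip middle comes out at mangle (-70, -316, 167) mm. The stated geometry also gives 167 mm when released, so they agree. I'll do the left screw first, turning joint 6 from -0.30 to about 0.82.

```bash
cat >> h.py <<'E'
def screw(c,phi0,rem):
    manip.move_ptp([c[0],c[1],.275],down(phi0))
    manip.move_l([c[0],c[1],.195],max_speed=.12)
    manip.set_gripper(0.0,50)
    print('grip',manip.current_grip_width(),'F',np.round(manip.current_force(),1),'T',np.round(manip.current_ft_torque(),2),'t',manip.current_time())
    q0=np.array(manip.current_qpos())
    j=q0.copy();j0=j[5]
    for a in list(np.arange(.25,rem-.1,.25))+[rem-.1+.03*i for i in range(9)]:
        j[5]=j0+a; manip.move_j(j)
        T=manip.current_ft_torque();F=np.array(manip.current_force())
        print(round(a,3),'act',round(manip.current_qpos()[5]-j0,3),'T',np.round(T,2),'F',np.round(F,1))
        if abs(T[2])>.9: break
    print('t',manip.current_time(),manip.current_ee_pos())
E
python3 - <<'E'
from h import *
screw(L,np.radians(117.3-90),1.116)
snap('top','top1');snap('scene','scene1')
E
```

```text
grip 0.1754856119811986 F [-3.2 -2.7  5. ] T [-0.32  0.59  0.03] t 4.0667
0.25 act 0.246 T [-0.09  0.17 -0.11] F [-1.  -0.2  2.3]
0.5 act 0.494 T [-0.02  0.06 -0.13] F [-0.7  0.4  1.5]
0.75 act 0.743 T [-0.05 -0.17 -0.14] F [ 0.4 -0.4  1.3]
1.0 act 0.992 T [-0.07 -0.35 -0.07] F [ 2.2 -0.3  0.6]
1.016 act 1.013 T [-0.07 -0.57  0.11] F [ 4.3 -0.3 -0.6]
1.046 act 1.045 T [-0.12 -0.72 -0.12] F [ 4.5 -0.8  0.6]
1.076 act 1.075 T [-0.18 -0.89 -0.17] F [ 4.8 -0.7 -1. ]
1.106 act 1.105 T [-0.13 -0.9  -0.08] F [ 5.8 -0.4 -0.8]
1.136 act 1.134 T [-0.16 -0.86  0.71] F [ 5.2 -0.7 -0.5]
1.166 act 1.163 T [-0.17 -0.81  1.46] F [ 4.8 -1.  -0.2]
t 6.9667 [0.54629339 0.14399964 0.19534493]
```

The torque rises sharply at about 1.11 rad, exactly where the stop was predicted. I'll release, retreat and do the right screw.

```bash
python3 - <<'E'
from h import *
manip.set_gripper(1.0)
p=manip.current_ee_pos()
manip.move_l([p[0],p[1],.275],max_speed=.15)
screw(Rt,np.radians(-69.2+90),1.003)
manip.set_gripper(1.0)
p=manip.current_ee_pos()
manip.move_l([p[0],p[1],.275],max_speed=.15)
w=m2w(-.07,-.3175)
R=down(yaw)
j=manip.inverse_kinematics([w[0],w[1],.30],R);print(w,j)
manip.move_ptp([w[0],w[1],.26],R)
manip.set_gripper(0.0)
print(manip.current_time(),manip.current_force())
for c in('top','scene'):
    p,d=snap(c,c+'2');M=mang(cloud(c,d))
    for nm,y in(('L',.14),('R',-.14)):
        s=M[(d>0)&(np.hypot(M[...,0],M[...,1]-y)<.05)&(M[...,2]>.21)&(M[...,2]<.235)][:,:2]
        if len(s)<50: print(c,nm,len(s));continue
        V=np.linalg.svd(s-s.mean(0),full_matrices=False)[2][0];print(c,nm,len(s),s.mean(0),'q',np.radians((-np.degrees(np.arctan2(V[1],V[0])))%180))
E
```

```text
grip 0.17620262790967164 F [-5.1 -1.7  4.7] T [-0.13  0.76  0.1 ] t 11.2417
0.25 act 0.246 T [ 0.1  -0.14 -0.08] F [-0.1  0.3  0.3]
0.5 act 0.494 T [ 0.04 -0.73 -0.14] F [ 4.9  0.6 -1.1]
0.75 act 0.745 T [ 0.04 -1.02 -0.09] F [ 6.  -0.4 -1.5]
0.903 act 0.898 T [-0.1  -1.19 -0.06] F [ 7.5 -0.2 -3.2]
0.933 act 0.927 T [-0.09 -1.16 -0.1 ] F [ 7.4 -1.2 -3.2]
0.963 act 0.957 T [-0.08 -1.17 -0.07] F [ 7.7 -0.3 -3.2]
0.993 act 0.987 T [-0.1  -1.28 -0.07] F [ 8.5 -1.5 -3.1]
1.023 act 1.016 T [-0.13 -1.34  0.57] F [ 7.8 -0.4 -4.1]
1.053 act 1.045 T [-0.15 -1.24  1.44] F [ 9.  -1.4 -3.3]
t 13.8167 [ 0.59953573 -0.13034935  0.195374  ]
[ 0.56361707 -0.31790086] [-5.85478422e-01  4.78307690e-01  1.29141200e+00 -4.44089210e-16
  1.37187296e+00 -7.74846646e-01]
17.0333 [-0.29875624 -0.19518891 -0.92398962]
top L 209 [-0.00123859  0.13928023] q 2.4009920090678163
top R 220 [-0.00098336 -0.13899924] q 2.403026226830623
scene L 173 [0.0003882  0.13506856] q 2.3922534476280166
scene R 207 [ 0.00062396 -0.14402503] q 2.403458462041855
```

View pics/top2.png

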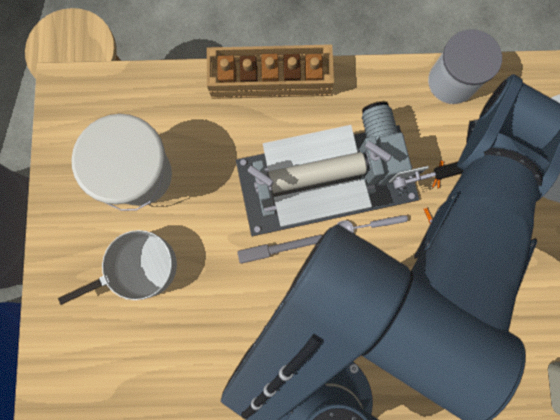

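View pics/scene2.png

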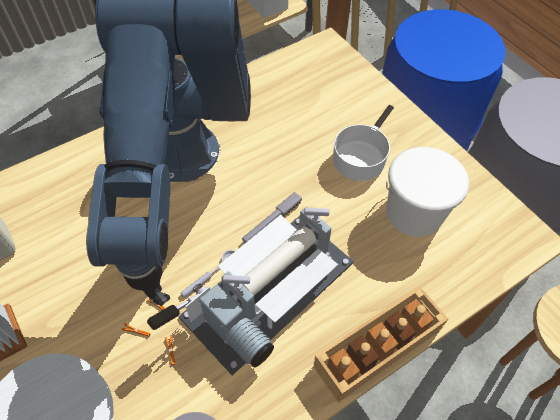

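Both screws read 2.40 rad from the top camera (2.39 and 2.40 from the scene camera). In scene2 the closed fingers hang over the black grip at about (163,300), and the bystanders are in place. Now I'll press the lever in steps, targeting TCP z = 0.125.

```bash
python3 - <<'E'
from h import *
print('tcp proj',proj('scene',manip.current_ee_pos()),manip.current_grip_width())
w=m2w(-.07,-.323)
manip.move_l([w[0],w[1],.185],max_speed=.1)
for z in(.17,.16,.15,.14,.132,.128):
    manip.move_l([w[0],w[1],z],max_speed=.05)
    print(z,np.round(manip.current_ee_pos(),4),np.round(manip.current_force(),1))
manip.dwell(.1)
print(manip.current_time(),np.round(manip.current_ee_pos(),4))
for c in('top','scene'): snap(c,c+'3')
for c in('top','scene'):
    q=lever(c,c+'3');q=q[q[:,2]<.145]
    for y in np.arange(-.38,-.24,.01):
        s=q[abs(q[:,1]-y)<.005]
        if len(s)>4:print(c,round(y,3),len(s),np.round([s[:,0].min(),s[:,0].max(),np.median(s[:,2]),s[:,2].max()],3))
p=cv2.imread('pics/scene3.png')[250:370,100:260];cv2.imwrite('pics/crop3.png',cv2.resize(p,None,fx=5,fy=5,interpolation=2))
E
```

```text
tcp proj [156.2059686  299.24819625] 0.00022583921734302504
0.17 [ 0.5647 -0.3231  0.1701] [-0.1  1.6  3.9]
0.16 [ 0.5649 -0.3236  0.1606] [-0.4  0.   5.8]
0.15 [ 0.5651 -0.3238  0.1508] [-0.2  0.1  6.7]
0.14 [ 0.5652 -0.3241  0.1411] [-0.2 -2.1  7.9]
0.132 [ 0.5654 -0.3243  0.1332] [-0.3 -3.2  9.5]
0.128 [ 0.5654 -0.3245  0.1293] [ 0.6 -3.   8.2]
20.1917 [ 0.5654 -0.3245  0.1295]
top -0.31 15 [-0.084 -0.056  0.128  0.131]
top -0.3 43 [-0.085 -0.057  0.128  0.133]
top -0.29 46 [-0.085 -0.056  0.128  0.135]
scene -0.37 6 [-0.075 -0.056  0.128  0.132]
scene -0.36 47 [-0.083 -0.055  0.129  0.134]
scene -0.35 56 [-0.082 -0.054  0.129  0.135]
scene -0.34 48 [-0.084 -0.054  0.129  0.14 ]
scene -0.33 9 [-0.063 -0.053  0.128  0.132]
scene -0.3 31 [-0.082 -0.056  0.128  0.131]
scene -0.29 29 [-0.081 -0.055  0.126  0.131]
```

View pics/crop3.png

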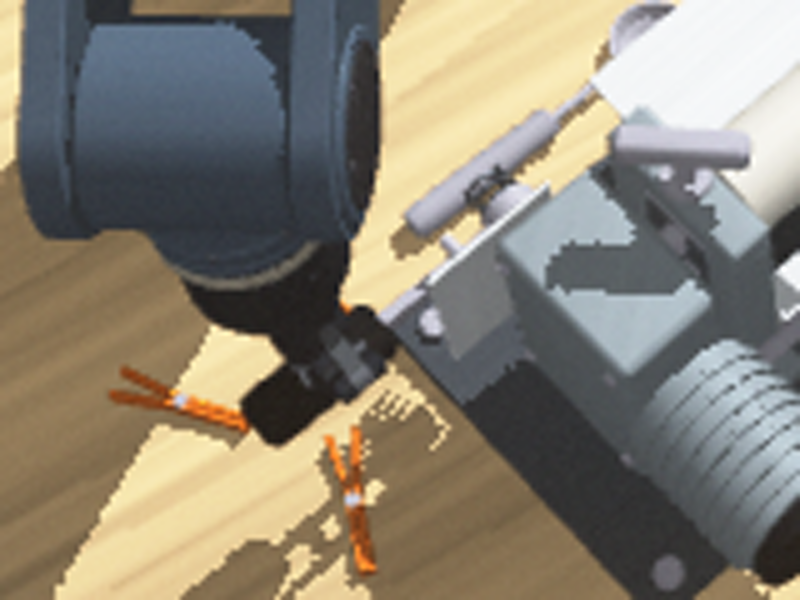

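The fingertip is resting on the middle of the grip. The grip top is at about 128.5 mm with a slight remaining upward slope, and level is 125 mm. The arm sags about 1.5 mm upward under load, so I'll correct for that, then hold and check.

```bash
python3 - <<'E'
from h import *
w=m2w(-.07,-.323)
zc=.1237
manip.move_l([w[0],w[1],zc],max_speed=.03)
manip.dwell(.2); z=manip.current_ee_pos()[2]; print(z)
zc+=.1250-z
if abs(z-.125)>.0004: manip.move_l([w[0],w[1],zc],max_speed=.03)
manip.dwell(1.5)
print(manip.current_time(),np.round(manip.current_ee_pos(),4),np.round(manip.current_force(),1))
for c in('top','scene'): snap(c,c+'4')
for c in('top','scene'):
    q=lever(c,c+'4');q=q[q[:,2]<.14]
    for y in np.arange(-.38,-.24,.01):
        s=q[abs(q[:,1]-y)<.005]
        if len(s)>4:print(c,round(y,3),len(s),np.round([np.median(s[:,2]),s[:,2].max()],4))
E
```

```text
0.1254170506615011
22.5333 [ 0.5654 -0.3248  0.125 ] [-0.5 -5.4  9.9]
top -0.31 16 [0.1246 0.13  ]
top -0.3 42 [0.1249 0.1292]
top -0.29 45 [0.1246 0.1301]
scene -0.36 50 [0.1238 0.1305]
scene -0.35 50 [0.1238 0.1309]
scene -0.34 50 [0.1243 0.1327]
scene -0.33 7 [0.1195 0.1274]
scene -0.3 35 [0.1252 0.1312]
scene -0.29 27 [0.1223 0.132 ]
```

View pics/scene4.png

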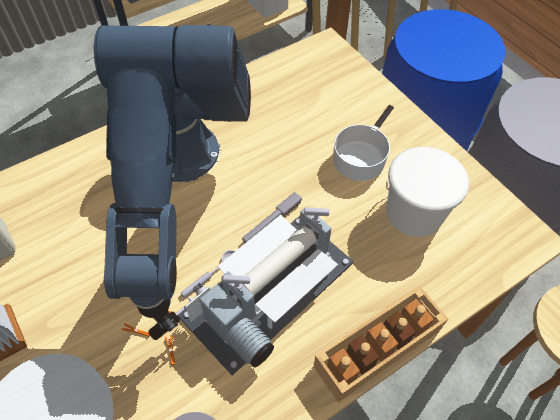

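The grip, at about (160,325) in scene4, is flat at 124–125 mm in both views, so the arm is level, and nothing else has moved. I'll hold and hand in.

```bash
python3 - <<'E'
from h import *
manip.dwell(3.0)
print(manip.current_time(),np.round(manip.current_ee_pos(),4),np.round(manip.current_force(),1))
manip.sign_off()
E
```

```text
25.6333 [ 0.5655 -0.3248  0.125 ] [-0.4 -5.3  9.9]
the job is handed in; nothing more can be done
```

Both pressure screws are screwed home, and I handed the job in at 25.6 s with the run lever still held level.

- **Screws:** I turned the left one first, then the right. Each showed a sharp torque rise to about 1.45 N m at its end stop. Pictures taken before I touched the lever read 2.40 rad for both from the top camera, and 2.39 and 2.40 rad from the scene camera.
- **Lever:** I pressed it with closed fingertips to a tip height of 125.0 mm, which is level, and held it there about 4.5 s. The push stayed at about 10 N. The cameras showed the grip top flat at about 124–125 mm. A few partly hidden patches read 2–5 mm lower, which I took as noise at the edge of the fingers. The tip never went below about 125 mm, so the lever was never near the bottom stop.
- **Other things:** nothing else on the table had visibly moved in the last pictures. The arm hid parts of the table in those views, and I didn't measure the bystanders' positions.

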